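# Shake tube caps over the two halves of a lab tray

### The job

Pick up the blue shaker by its grip bar and shake all six of its yellow tube caps out over the steel tray, evenly enough that each half of the tray gets two, three or four of them. Then stand the empty shaker upright on the bench, beside the tray, and let go.

Things in the scene. Friction and masses are not known exactly. Their poses are not given: they have to be found in the camera images.
- shaker_grip (a point): Centre of the 16 mm thick (x), 24 mm high, 160 mm long (y) black grip bar of the blue 250 g hand shaker, an open trough 96 (x) by 164 mm; bar 76 mm above its foot, clear all round. z up, x to its back wall; the open mouth faces -x, starting towards the robot: lip 46 mm before and 52 mm below this point. Floor falls 12 degrees to the back: carry it level. Grey shaker with red caps: not to be used.
- tray_floor (a point): The fixed steel tray on the bench: outside 168 mm (x) by 228 mm (y), walls 32 mm high and 4 mm thick, floor 4 mm thick. A wall-high 4 mm rib along x at y = 0 parts it into a left half (y > 0) and a right half (y < 0). This point is the middle of its inner floor, z up.
- cap1: One of six yellow tube caps with a white band, 12 g rollers 20 mm in diameter and 20 mm long; origin at the centre. They start in a row across the blue shaker against its back wall. With the mouth dipped over 15 degrees they begin to roll out forwards over the lip; at 25 to 30 degrees, with a little shaking, all come out.
- cap2: One of six yellow tube caps with a white band, 12 g rollers 20 mm in diameter and 20 mm long; origin at the centre. They start in a row across the blue shaker against its back wall. With the mouth dipped over 15 degrees they begin to roll out forwards over the lip; at 25 to 30 degrees, with a little shaking, all come out.
- cap3: One of six yellow tube caps with a white band, 12 g rollers 20 mm in diameter and 20 mm long; origin at the centre. They start in a row across the blue shaker against its back wall. With the mouth dipped over 15 degrees they begin to roll out forwards over the lip; at 25 to 30 degrees, with a little shaking, all come out.
- cap4: One of six yellow tube caps with a white band, 12 g rollers 20 mm in diameter and 20 mm long; origin at the centre. They start in a row across the blue shaker against its back wall. With the mouth dipped over 15 degrees they begin to roll out forwards over the lip; at 25 to 30 degrees, with a little shaking, all come out.
- cap5: One of six yellow tube caps with a white band, 12 g rollers 20 mm in diameter and 20 mm long; origin at the centre. They start in a row across the blue shaker against its back wall. With the mouth dipped over 15 degrees they begin to roll out forwards over the lip; at 25 to 30 degrees, with a little shaking, all come out.
- cap6: One of six yellow tube caps with a white band, 12 g rollers 20 mm in diameter and 20 mm long; origin at the centre. They start in a row across the blue shaker against its back wall. With the mouth dipped over 15 degrees they begin to roll out forwards over the lip; at 25 to 30 degrees, with a little shaking, all come out.

How it is judged:
By the outcome, as a careful person would: the job done as asked, in the order asked, and still so for the second after the job is handed in, with the robot touching nothing.
It also fails if it takes over 51 s, if anything falls off the work surface, if the arm or the gripper's body presses on something with over 40 N, if the wrist force passes 120 N, or if a joint passes its speed limit or range.

### The arm

A 6-joint arm with a two-finger parallel gripper is mounted at the origin on the work surface. World frame = base frame: x ahead of the robot, y to its left, z up, the work surface at z = 0. Lengths are in m, angles in rad, forces in N, time in s.
With the tool pointing down it reaches from about 0.225 to 0.875 m from the base axis. Payload 3.4 kg.
Tool frame: the origin (TCP) lies between the finger pads; the fingertips stand 14 mm ahead of it and the grasp point (between the pads) lies 5 mm behind it; z points along the fingers, y is the direction in which the jaws open and shut (so a half turn about z gives the same grasp; the last joint's range is limited). The gripper opens to 85 mm and grips with 20 to 120 N. Pads are 22 mm wide; open, the fingers measure 114 mm over their backs; the gripper's body (76 mm by 85 mm) begins 54 mm behind the grasp point. The pads swing forward as they close: fully open they stand 13 mm farther back than shut.
Start: joints at [1.085, 0.276, 1.505, -0, 1.361, -0.121], TCP at [0.205, 0.537, 0.245] pointing down, gripper open.
Joint ranges: [-2.89, 2.89], [-0.75, 2.08], [0.22, 2.7], [-1.18, 4.32], [0.11, 2.71], [-2.7, 2.7]. Speed limits (rad/s): [2.57, 2.57, 3.14, 3.14, 3.14, 3.14].

### API

Orientations are given as a unit quaternion [w, x, y, z].
In Python, from rig import manip, get_image, job gives the robot as it stands. The module is installed in compiled form; this text tells all that it offers.
- The arm moves only by the tool step_arm, never from a script. Its argument "moves" is one flat list of numbers, 5 for each row, row after row: the shift along the tool's x, y, z as a fraction of full scale, then the turn about the tool's z as a fraction of full scale, then the gripper's target within -1 to 1 (shut at 1, half-way at 0, fully open at -1). In form: [dx, dy, dz, twist, hand, dx, dy, dz, twist, hand, ...]. A call has 1 to 5 rows; each row is the pose to reach, as a shift and turn from the pose commanded when the call began, along the tool's axes at that moment, turning the shorter way round; what a row does not reach only later rows make up. Full scale, the value 1, is 500 mm for a shift and pi rad for a turn. A row lasts 1/10 s, in which the tool goes at most 50 mm and 8.59 degrees, less where a joint would pass 70% of its speed; a pose out of reach is approached as far as the arm can. A call with a number of a shift or a turn outside -1 to 1 is refused whole. A call with a gripper value outside its range is refused whole. The fingers move at their own pace and stop on an object; "force" is the grip in N (left out, the last holds). Time passes only in rows, so rows that repeat a pose let the fingers close. It gives the time, the measured TCP pose, the force and the opening at its end, in the units of the state.
- manip.get_state(): the state, without advancing time (a new reading comes with each control period).
- get_image(name): name is "scene" or "side" or "wrist"; returns a dict with "frame" (480x640x3 uint8, blue, green, red), "fx", "fy", "cx", "cy" (pixels), "k1" (the pictures are not rectified: a ray, as slopes to the right and down, at radius r is drawn at 1 + k1 r^2 times it, then the intrinsics apply), "rvec" (rotation vector, rad) and "tvec" (3), from world to camera coordinates, as OpenCV has them; the wrist camera has in their place "T_tool_cam" (4x4, takes a point from camera to tool coordinates, whose origin is the TCP and whose axes are the flange's). Camera axes: x right, y down, z forward; pixel columns grow to the right and rows downward; lengths in m; the calibration is good to about 2 mm. A picture is of the moment at which its call begins: read the wrist's pose just before it. There is no depth.
- job.sign_off(): hands the job in, once; it reports no verdict.
The state is a dict: "clock": time; "qpos": joint angles; "qd": joint speeds; "effort": joint torques, N m; "position": TCP position; "ee_rot": TCP orientation; "contact_force": force on the tool from outside, world axes, zero at the start; "moment": the same for the moment, N m; "width": finger opening in m.
Only numpy, scipy, OpenCV 4.12 (cv2) and the standard library are available. Lean on these libraries where they do the work, as an engineer would, in place of code of your own. Each camera call takes 0.05 s, during which the arm holds its last target. There are 200 camera calls.

## Working session

There is one attempt and no reset: what is moved stays moved. The work goes in short steps, Python scripts to look and compute and a tool call to move; the robot and the scene stay as the last step left them, time stands still between calls to the robot, and variables do not carry over. Pictures are saved under pics/ and viewed, about 8 in all and at most 12, crops included, and the job is handed in when it is done.

Besides the shell and the picture viewer there is one more tool, called after "Call:" as name(argument=value, ...) on one line, values as JSON. step_arm: Moves the arm, as the interface text tells. Its arguments: {"type":"object","properties":{"moves":{"type":"array","items":{"type":"number","minimum":-1,"maximum":1}},"force":{"type":"number"}},"required":["moves"]}

```bash
mkdir -p pics
python3 - <<'E'
from rig import manip,get_image
import cv2,numpy as np
s=manip.get_state();print({k:np.round(v,4).tolist() for k,v in s.items()})
for n in("scene","side"):
    d=get_image(n);cv2.imwrite(f"pics/{n}0.png",d["frame"]);print({k:np.round(v,4).tolist() for k,v in d.items() if k!="frame"})
E
```

```text
{'clock': 0.0, 'qpos': [1.085, 0.2766, 1.5062, -0.0, 1.3607, -0.121], 'qd': [-0.0008, 0.0021, 0.0004, 0.001, 0.0006, 0.0], 'effort': [0.0012, -41.6773, -24.5809, -0.0004, 0.0106, -0.0], 'position': [0.2049, 0.5367, 0.2444], 'ee_rot': [-0.0003, 0.1814, 0.9834, -0.0009], 'contact_force': [-0.326, -0.7037, -0.385], 'moment': [0.0156, 0.0031, 0.0195], 'width': 0.0859}
{'fx': 577.1215, 'fy': 577.1215, 'cx': 317.2388, 'cy': 246.0003, 'k1': -0.0123, 'rvec': [2.3399, 0.9024, -0.296], 'tvec': [-0.4032, -0.2487, 1.3657]}
{'fx': 615.4919, 'fy': 615.4919, 'cx': 324.1669, 'cy': 234.8937, 'k1': -0.2138, 'rvec': [0.1987, -2.788, 1.3284], 'tvec': [0.5061, 0.1165, 1.2973]}
```

View pics/scene0.png

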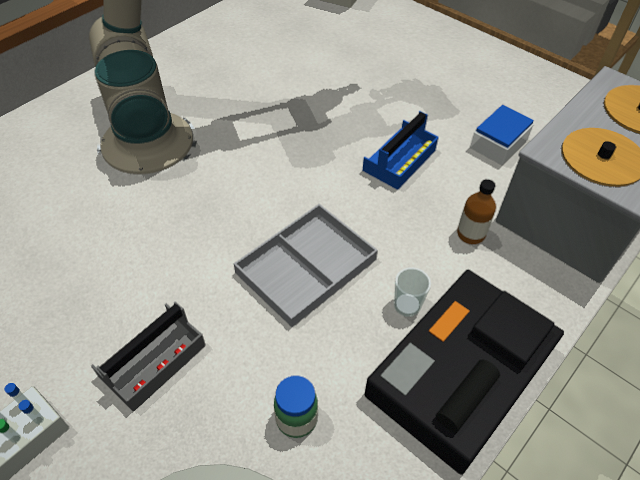

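View pics/side0.png

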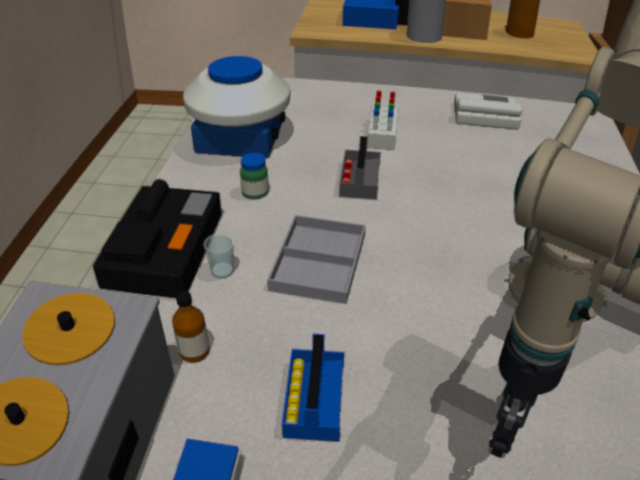

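```bash
cat > h.py <<'E'
import cv2,numpy as np
from rig import manip,get_image
def ray(d,p):
    K=np.array([[d["fx"],0,d["cx"]],[0,d["fy"],d["cy"]],[0,0,1]])
    u=cv2.undistortPoints(np.array(p,float).reshape(-1,1,2),K,np.array([d["k1"],0,0,0.])).reshape(-1,2)
    R=cv2.Rodrigues(np.array(d["rvec"],float))[0]; C=-R.T@np.array(d["tvec"],float).ravel()
    return C,np.c_[u,np.ones(len(u))]@R
def onz(d,p,z):
    C,r=ray(d,p); return C+r*((z-C[2])/r[:,2])[:,None]
def crop(d,x0,y0,w,h,f,name):
    cv2.imwrite(name,cv2.resize(d["frame"][y0:y0+h,x0:x0+w],None,fx=f,fy=f,interpolation=cv2.INTER_CUBIC))
E
python3 - <<'E'
from h import *
np.set_printoptions(precision=4,suppress=True)
a=get_image("scene");b=get_image("side")
for n,d,(x0,y0,x1,y1) in(("scene",a,(355,105,445,195)),("side",b,(275,325,355,445))):
    f=d["frame"][y0:y1,x0:x1]; h=cv2.cvtColor(f,cv2.COLOR_BGR2HSV)
    m=((h[...,2]<60)&(h[...,1]<130)).astype(np.uint8)
    cs=max(cv2.findContours(m,0,1)[0],key=cv2.contourArea)
    q=cv2.approxPolyDP(cs,2,True).reshape(-1,2)+[x0,y0];print(n,"bar",q.tolist());print(onz(d,q,.088))
    m=((h[...,0]>20)&(h[...,0]<35)&(h[...,1]>120)&(h[...,2]>100)).astype(np.uint8)
    ys,xs=np.nonzero(m);print("caps",onz(d,[[xs.min()+x0,ys[xs.argmin()]+y0],[xs.max()+x0,ys[xs.argmax()]+y0]],.03))
print("tray",onz(a,[[235,267],[319,207],[377,252],[293,321]],.032))
print("tray side",onz(b,[[295,217],[365,224],[349,298],[270,290]],.032))
A=cv2.resize(a["frame"][95:205,350:460],None,fx=3.6,fy=3.6,interpolation=2);B=cv2.resize(b["frame"][330:450,265:365],(400,480),interpolation=2)
c=np.zeros((480,800,3),np.uint8);c[:396,:396]=A;c[:,400:]=B;cv2.imwrite("pics/c1.png",c)
E
```

```text
scene bar [[424, 114], [420, 113], [383, 149], [389, 152], [419, 126]]
[[0.479  0.4291 0.088 ]
 [0.4703 0.4258 0.088 ]
 [0.4817 0.2757 0.088 ]
 [0.4968 0.277  0.088 ]
 [0.4948 0.3881 0.088 ]]
caps [[0.515  0.2959 0.03  ]
 [0.5106 0.424  0.03  ]]
side bar [[320, 336], [315, 336], [307, 407], [315, 407]]
[[0.4809 0.2806 0.088 ]
 [0.4896 0.2819 0.088 ]
 [0.4801 0.4324 0.088 ]
 [0.4676 0.4306 0.088 ]]
caps [[0.5176 0.4217 0.03  ]
 [0.5096 0.294  0.03  ]]
tray [[ 0.4422 -0.1243  0.032 ]
 [ 0.4585  0.0984  0.032 ]
 [ 0.6208  0.0876  0.032 ]
 [ 0.606  -0.1358  0.032 ]]
tray side [[ 0.5965 -0.1224  0.032 ]
 [ 0.4332 -0.1208  0.032 ]
 [ 0.4444  0.1231  0.032 ]
 [ 0.6048  0.1243  0.032 ]]
```

View pics/c1.png

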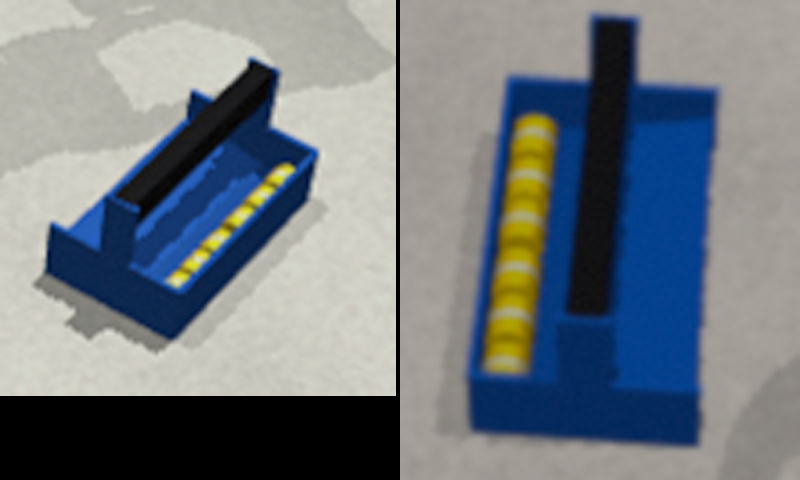

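Call:
step_arm(moves=[0,0.9,0,0,-1,0,0.9,0,0,-1,0,0.9,0,0,-1,0,0.9,0,0,-1,0,0.9,0,0,-1])

```text
clock: 0.7
position: [0.2949, 0.7723, 0.245]
ee_rot: [0.0, 0.181, 0.983, -0.0]
contact_force: [0.7, 0.8, 0.5]
width: 0.0848
```

Call:
step_arm(moves=[0,0.9,0,0,-1,0,0.9,0,0,-1,0,0.9,0,0,-1,0,0.9,0,0,-1,0,0.9,0,0,-1])

```text
clock: 1.2
position: [0.3449, 0.9028, 0.2009]
ee_rot: [0.003, 0.181, 0.983, 0.017]
contact_force: [0.8, 0.2, 1.1]
width: 0.0855
```

Run:
```python
from h import *
s=manip.get_state();print({k:np.round(v,4).tolist() for k,v in s.items()})
```

```text
{'clock': 1.2, 'qpos': [1.1329, 1.0127, 0.2242, 0.0031, 1.8703, -0.0721], 'qd': [0.0062, 0.1032, -0.0603, 0.0012, -0.1947, 0.0054], 'effort': [0.0341, -77.6, -24.9608, 0.0273, -0.062, -0.0029], 'position': [0.3449, 0.9028, 0.2009], 'ee_rot': [0.0029, 0.1814, 0.9833, 0.017], 'contact_force': [0.7567, 0.2037, 1.0862], 'moment': [-0.0518, -0.0223, 0.0224], 'width': 0.0855}
```

Call:
step_arm(moves=[0,1,0,0,-1,0,1,0,0,-1,0,1,0,0,-1,0,1,0,0,-1,0,1,0,0,-1])

```text
clock: 1.7
position: [0.3593, 0.9404, 0.1479]
ee_rot: [0.008, 0.181, 0.982, 0.043]
contact_force: [0.3, 0.2, -0.5]
width: 0.0853
```

Call:
step_arm(moves=[0,-0.5,0,0,-1,0,-0.5,0,0,-1,0,-0.5,0,0,-1,0,-0.5,0,0,-1,0,-0.5,0,0,-1])

```text
clock: 2.2
position: [0.2814, 0.7366, 0.1304]
ee_rot: [0.008, 0.181, 0.982, 0.043]
contact_force: [1.0, -0.1, 0.3]
width: 0.0856
```

Run:
```python
from h import *
s=manip.get_state();print({k:np.round(v,4).tolist() for k,v in s.items()})
```

```text
{'clock': 2.2, 'qpos': [1.1142, 0.618, 1.2227, 0.0083, 1.2135, -0.0944], 'qd': [-0.0572, -0.7427, 1.5616, 0.0051, -0.8459, -0.0637], 'effort': [0.9608, -57.0476, -26.1485, 0.0662, 0.5199, 0.0549], 'position': [0.2814, 0.7366, 0.1304], 'ee_rot': [0.0081, 0.1812, 0.9825, 0.0431], 'contact_force': [0.9641, -0.1494, 0.264], 'moment': [0.0334, 0.0178, 0.0333], 'width': 0.0856}
```

Call:
step_arm(moves=[0.274,-0.964,-0.426,0.358,-1,0.274,-0.964,-0.426,0.358,-1,0.274,-0.964,-0.426,0.358,-1,0.274,-0.964,-0.426,0.358,-1,0.274,-0.964,-0.426,0.358,-1])

```text
clock: 2.7
position: [0.1408, 0.5456, 0.2094]
ee_rot: [-0.009, 0.531, 0.846, 0.043]
contact_force: [0.5, -0.1, 0.4]
width: 0.0851
```

```bash
cat >> h.py <<'E'
from scipy.spatial.transform import Rotation as Ro
def go(t,axis_deg=None,s=None):
    "rows numbers to reach TCP position t; twist so that tool y has heading axis_deg"
    s=s or manip.get_state();R=Ro.from_quat(np.roll(s["ee_rot"],-1)).as_matrix()
    d=R.T@(np.array(t)-s["position"])/.5
    print("clk",s["clock"],"pos",np.round(s["position"],4),"tilt z",np.round(R[:,2],3),"y head",round(np.degrees(np.arctan2(R[1,1],R[0,1])),1),"q",np.round(s["qpos"],3),"F",np.round(s["contact_force"],1))
    print("move",np.round(d,4),"rows",np.linalg.norm(d)*10)
    if axis_deg is not None:
        f=lambda k:(lambda v:np.degrees(np.arctan2(v[1],v[0]))-axis_deg)((R@Ro.from_rotvec([0,0,k*np.pi]).as_matrix())[:,1])
        ks=np.linspace(-1,1,2001);e=[abs((f(k)+180)%360-180) for k in ks];print("twist",ks[int(np.argmin(e))])
    return d
E
python3 -c "
from h import *
go([-.025,.32,.30],4.5)"
```

```text
clk 2.7 pos [0.1408 0.5456 0.2094] tilt z [ 0.031  0.082 -0.996] y head 25.6 q [1.194e+00 2.370e-01 1.655e+00 1.000e-03 1.162e+00 7.440e-01] F [ 0.5 -0.1  0.4]
move [-0.25   -0.4817 -0.2278] rows 5.886075487041996
twist 0.1180000000000001
```

Call:
step_arm(moves=[-0.25,-0.482,-0.228,0.118,-1,-0.25,-0.482,-0.228,0.118,-1,-0.25,-0.482,-0.228,0.118,-1,-0.25,-0.482,-0.228,0.118,-1,-0.25,-0.482,-0.228,0.118,-1])

```text
clock: 3.2
position: [0.0012, 0.3531, 0.2867]
ee_rot: [-0.017, 0.676, 0.736, 0.041]
contact_force: [-0.3, 1.1, 0.7]
width: 0.085
```

Call:
step_arm(moves=[-0.5,0,0,0,-1,-0.5,0,0,0,-1,-0.5,0,0,0,-1])

```text
clock: 3.5
position: [0.0146, 0.2039, 0.2742]
ee_rot: [-0.016, 0.674, 0.737, 0.041]
contact_force: [2.0, -0.6, 0.2]
width: 0.0855
```

Call:
step_arm(moves=[-0.5,0,0,0,-1])

```text
clock: 3.6
position: [0.019, 0.161, 0.271]
ee_rot: [-0.015, 0.674, 0.738, 0.041]
contact_force: [2.0, -0.9, 1.2]
width: 0.0852
```

```bash
python3 -c "
from h import *
go([-.025,.32,.30],4.5)"
```

```text
clk 3.6 pos [0.019 0.161 0.271] tilt z [ 0.033  0.081 -0.996] y head 5.1 q [ 0.964 -0.509  2.095  0.019  1.471  0.872] F [ 2.  -0.9  1.2]
move [ 0.3283 -0.0569 -0.0349] rows 3.350030235793362
twist 0.0030000000000001137
```

```bash
python3 -c "
from h import *
go([.24,.06,.34]);s=manip.get_state()
for p,q in(([.24,.06,.34],[.2,-.18,.36]),([.2,-.18,.36],[.15,-.42,.38]),([.15,-.42,.38],[.13,-.66,.38]),([.13,-.66,.38],[.13,-1.1,.38])):
  s['position']=np.array(p);go(q,None,s)" | grep move; python3 -c "
from h import *
a=get_image('scene');print(onz(a,[[30,435],[10,390],[130,370]],.05))"
```

```text
move [-0.2304  0.4275 -0.1394] rows 5.052356259691122
move [-0.466  -0.1207 -0.0815] rows 4.882622246293481
move [-0.4642 -0.1407 -0.0821] rows 4.919349550499538
move [-0.4728 -0.0825 -0.0403] rows 4.816637831516919
move [-0.8736 -0.0783 -0.0715] rows 8.800000000000002
[[ 0.45317275 -0.5624379   0.05      ]
 [ 0.36374248 -0.54449174  0.05      ]
 [ 0.47840884 -0.39227667  0.05      ]]
```

Call:
step_arm(moves=[-0.23,0.428,-0.14,0,-1,-0.23,0.428,-0.14,0,-1,-0.23,0.428,-0.14,0,-1,-0.23,0.428,-0.14,0,-1,-0.23,0.428,-0.14,0,-1])

```text
clock: 4.15
position: [0.1531, 0.1065, 0.3128]
ee_rot: [-0.015, 0.676, 0.736, 0.042]
contact_force: [0.8, 1.3, 0.7]
width: 0.0854
```

Call:
step_arm(moves=[-0.466,-0.12,-0.08,0,-1,-0.466,-0.12,-0.08,0,-1,-0.466,-0.12,-0.08,0,-1,-0.466,-0.12,-0.08,0,-1,-0.466,-0.12,-0.08,0,-1])

```text
clock: 4.65
position: [0.1407, -0.0145, 0.322]
ee_rot: [-0.014, 0.676, 0.736, 0.038]
contact_force: [1.0, 0.4, -1.7]
width: 0.0854
```

```bash
python3 -c "
from h import *
go([.13,-.43,.38],4.5)"
```

```text
clk 4.65 pos [ 0.1407 -0.0145  0.322 ] tilt z [ 0.032  0.075 -0.997] y head 4.8 q [-0.841 -0.512  1.974  0.074  1.714 -0.916] F [ 1.   0.4 -1.7]
move [-0.8155 -0.0863 -0.1784] rows 8.39278221551885
twist 0.0020000000000000018
```

Call:
step_arm(moves=[-0.816,-0.086,-0.178,0,-1,-0.816,-0.086,-0.178,0,-1,-0.816,-0.086,-0.178,0,-1,-0.816,-0.086,-0.178,0,-1,-0.816,-0.086,-0.178,0,-1])

```text
clock: 5.15
position: [0.135, -0.2529, 0.3546]
ee_rot: [-0.014, 0.677, 0.735, 0.038]
contact_force: [0.7, 0.2, 0.2]
width: 0.086
```

```bash
python3 -c "
from h import *
go([.13,-.65,.38],4.5)"
```

```text
clk 5.15 pos [ 0.135  -0.2529  0.3546] tilt z [ 0.03   0.075 -0.997] y head 4.6 q [-1.38  -0.2    1.746  0.044  1.663 -1.46 ] F [0.7 0.2 0.2]
move [-0.7849 -0.0724 -0.1104] rows 7.959310361085005
twist 0.001000000000000112
```

Call:
step_arm(moves=[-0.785,-0.072,-0.11,0,-1,-0.785,-0.072,-0.11,0,-1,-0.785,-0.072,-0.11,0,-1,-0.785,-0.072,-0.11,0,-1,-0.785,-0.072,-0.11,0,-1])

```text
clock: 5.65
position: [0.1335, -0.5024, 0.3695]
ee_rot: [-0.015, 0.676, 0.736, 0.038]
contact_force: [0.4, -0.4, 0.3]
width: 0.0856
```

Call:
step_arm(moves=[-0.785,-0.072,-0.08,0,-1,-0.785,-0.072,-0.08,0,-1,-0.785,-0.072,-0.08,0,-1,-0.785,-0.072,-0.08,0,-1,-0.785,-0.072,-0.08,0,-1])

```text
clock: 6.15
position: [0.1317, -0.7519, 0.3754]
ee_rot: [-0.015, 0.676, 0.736, 0.038]
contact_force: [-0.8, -0.6, 0.5]
width: 0.085
```

Call:
step_arm(moves=[-1,-0.05,-0.3,0,-1])

```text
clock: 6.25
position: [0.1324, -0.7911, 0.3823]
ee_rot: [-0.016, 0.676, 0.736, 0.038]
contact_force: [0.8, -1.7, 0.3]
width: 0.0854
```

Call:
step_arm(moves=[-1,-0.05,-0.3,0,-1])

```text
clock: 6.35
position: [0.1321, -0.8236, 0.3825]
ee_rot: [-0.009, 0.676, 0.736, 0.033]
contact_force: [9.3, -66.4, 14.2]
width: 0.0851
```

Call:
step_arm(moves=[-1,-0.05,-0.3,0,-1])

```text
clock: 6.45
position: [0.1289, -0.8401, 0.3608]
ee_rot: [-0.005, 0.677, 0.736, 0.032]
contact_force: [0.5, -1.5, -1.9]
width: 0.0855
```

```bash
python3 -c "
from h import *
go([.13,-.65,.38],4.5)"
```

```text
clk 6.45 pos [ 0.1289 -0.8401  0.3608] tilt z [ 0.035  0.054 -0.998] y head 4.7 q [-1.516  0.834  0.232  0.045  2.127 -1.577] F [ 0.5 -1.5 -1.9]
move [ 0.3801  0.035  -0.0175] rows 3.8208338955412495
twist 0.001000000000000112
```

Call:
step_arm(moves=[-1,0,0,0,-1])

```text
clock: 6.55
position: [0.1291, -0.8632, 0.3509]
ee_rot: [0.011, 0.677, 0.736, 0.017]
contact_force: [-0.6, -0.2, 0.4]
width: 0.0852
```

Call:
step_arm(moves=[-1,0,0,0,-1])

```text
clock: 6.65
position: [0.13, -0.8849, 0.3347]
ee_rot: [0.024, 0.677, 0.735, 0.007]
contact_force: [-0.2, -0.7, 0.2]
width: 0.0857
```

Call:
step_arm(moves=[-1,0,0,0,-1])

```text
clock: 6.75
position: [0.1306, -0.9054, 0.3183]
ee_rot: [0.035, 0.677, 0.735, -0.002]
contact_force: [0.2, 0.3, -0.4]
width: 0.0855
```

Call:
step_arm(moves=[-0.7,0,-0.8,0,-1])

```text
clock: 6.85
position: [0.1276, -0.9053, 0.3291]
ee_rot: [0.043, 0.677, 0.735, -0.007]
contact_force: [0.8, -1.1, -2.3]
width: 0.0854
```

Call:
step_arm(moves=[-0.7,0,-0.8,0,-1])

```text
clock: 6.95
position: [0.1242, -0.9034, 0.3589]
ee_rot: [0.059, 0.677, 0.734, -0.021]
contact_force: [-0.4, 1.3, 0.4]
width: 0.0855
```

Call:
step_arm(moves=[-0.7,0,-0.8,0,-1])

```text
clock: 7.05
position: [0.1209, -0.9009, 0.3842]
ee_rot: [0.073, 0.676, 0.733, -0.033]
contact_force: [-0.4, 0.3, 1.1]
width: 0.085
```

```bash
python3 -c "
from h import *
go([.13,-.65,.38],4.5)"
```

```text
clk 7.05 pos [ 0.1209 -0.9009  0.3842] tilt z [ 0.063 -0.147 -0.987] y head 4.8 q [-1.536  0.817  0.22   0.063  1.954 -1.589] F [-0.4  0.3  1.1]
move [ 0.4945  0.0599 -0.0644] rows 5.0222787647134535
twist 0.0020000000000000018
```

Call:
step_arm(moves=[-0.7,-0.3,-0.8,0,-1])

```text
clock: 7.15
position: [0.1066, -0.8998, 0.4054]
ee_rot: [0.086, 0.674, 0.732, -0.043]
contact_force: [0.6, 0.2, 0.5]
width: 0.0856
```

Call:
step_arm(moves=[-0.7,-0.3,-0.8,0,-1])

```text
clock: 7.25
position: [0.0881, -0.8989, 0.4245]
ee_rot: [0.096, 0.674, 0.73, -0.053]
contact_force: [-1.0, -0.6, 0.2]
width: 0.0856
```

Call:
step_arm(moves=[-0.7,-0.3,-0.8,0,-1])

```text
clock: 7.35
position: [0.0717, -0.8972, 0.4433]
ee_rot: [0.107, 0.674, 0.728, -0.063]
contact_force: [-0.5, -0.9, -0.1]
width: 0.0853
```

```bash
python3 -c "
from h import *
go([.13,-.65,.38],4.5)"
```

```text
clk 7.35 pos [ 0.0717 -0.8972  0.4433] tilt z [ 0.071 -0.236 -0.969] y head 4.8 q [-1.599  0.753  0.22   0.083  1.93  -1.637] F [-0.5 -0.9 -0.1]
move [0.5011 0.1506 0.0144] rows 5.234892681462516
twist 0.0020000000000000018
```

Call:
step_arm(moves=[-0.7,-0.4,-0.8,0,-1])

```text
clock: 7.45
position: [0.0532, -0.8948, 0.4618]
ee_rot: [0.118, 0.673, 0.727, -0.072]
contact_force: [0.2, -0.2, -0.6]
width: 0.0857
```

Call:
step_arm(moves=[-0.7,-0.4,-0.8,0,-1])

```text
clock: 7.55
position: [0.0342, -0.8918, 0.4802]
ee_rot: [0.128, 0.672, 0.725, -0.082]
contact_force: [-0.7, -0.8, -0.2]
width: 0.0854
```

Call:
step_arm(moves=[-0.7,-0.3,-0.8,0,-1])

```text
clock: 7.65
position: [0.0198, -0.8873, 0.4997]
ee_rot: [0.138, 0.671, 0.723, -0.093]
contact_force: [0.1, 0.2, -0.2]
width: 0.0853
```

Call:
step_arm(moves=[-0.7,-0.3,-0.8,0,-1])

```text
clock: 7.75
position: [0.0071, -0.8818, 0.5201]
ee_rot: [0.149, 0.669, 0.721, -0.103]
contact_force: [0.0, -0.4, 0.4]
width: 0.0858
```

Call:
step_arm(moves=[-0.7,-0.2,-0.8,0,-1])

```text
clock: 7.85
position: [-0.002, -0.8752, 0.541]
ee_rot: [0.159, 0.668, 0.718, -0.114]
contact_force: [-0.7, -1.2, 0.0]
width: 0.0855
```

Call:
step_arm(moves=[-0.7,-0.2,-0.8,0,-1])

```text
clock: 7.95
position: [-0.0098, -0.8676, 0.5625]
ee_rot: [0.17, 0.666, 0.716, -0.125]
contact_force: [0.3, -0.8, 0.3]
width: 0.0855
```

```bash
python3 -c "
from h import *
go([.13,-.65,.38],4.5)"
```

```text
clk 7.95 pos [-0.0098 -0.8676  0.5625] tilt z [ 0.077 -0.405 -0.911] y head 4.7 q [-1.717  0.624  0.221  0.142  1.889 -1.717] F [ 0.3 -0.8  0.3]
move [0.5301 0.297  0.1777] rows 6.331241315264538
twist 0.001000000000000112
```

Call:
step_arm(moves=[-0.7,-0.3,-0.8,0,-1])

```text
clock: 8.05
position: [-0.0218, -0.8597, 0.5833]
ee_rot: [0.18, 0.663, 0.713, -0.136]
contact_force: [-0.5, 0.4, 0.1]
width: 0.0855
```

Call:
step_arm(moves=[-0.7,-0.3,-0.8,0,-1])

```text
clock: 8.15
position: [-0.0351, -0.8511, 0.6034]
ee_rot: [0.19, 0.662, 0.71, -0.147]
contact_force: [-0.3, -0.2, -0.2]
width: 0.0856
```

Call:
step_arm(moves=[-0.7,-0.3,-0.8,0,-1])

```text
clock: 8.25
position: [-0.0477, -0.8418, 0.6236]
ee_rot: [0.199, 0.66, 0.707, -0.158]
contact_force: [0.8, -0.5, 0.9]
width: 0.0856
```

Call:
step_arm(moves=[-0.7,-0.3,-0.8,0,-1])

```text
clock: 8.35
position: [-0.0597, -0.8317, 0.6437]
ee_rot: [0.209, 0.658, 0.703, -0.169]
contact_force: [-0.6, -0.1, 0.6]
width: 0.0856
```

Call:
step_arm(moves=[-0.7,-0.3,-0.8,0,-1])

```text
clock: 8.45
position: [-0.0714, -0.8208, 0.6639]
ee_rot: [0.218, 0.656, 0.7, -0.18]
contact_force: [0.7, -0.5, -0.8]
width: 0.0853
```

Call:
step_arm(moves=[-0.7,-0.3,-0.8,0,-1])

```text
clock: 8.55
position: [-0.0826, -0.8091, 0.684]
ee_rot: [0.228, 0.653, 0.696, -0.192]
contact_force: [-0.2, -0.1, -0.3]
width: 0.0854
```

Call:
step_arm(moves=[-0.7,-0.3,-0.8,0,-1])

```text
clock: 8.65
position: [-0.0934, -0.7967, 0.7039]
ee_rot: [0.237, 0.651, 0.692, -0.203]
contact_force: [-0.6, -0.6, -0.2]
width: 0.0855
```

Call:
step_arm(moves=[-0.7,-0.3,-0.8,0,-1])

```text
clock: 8.75
position: [-0.1039, -0.7836, 0.7237]
ee_rot: [0.246, 0.648, 0.688, -0.214]
contact_force: [0.2, -0.5, 0.3]
width: 0.0852
```

```bash
python3 -c "
from h import *
go([.13,-.65,.38],4.5)"
```

```text
clk 8.75 pos [-0.1039 -0.7836  0.7237] tilt z [ 0.06  -0.614 -0.787] y head 3.9 q [-1.907  0.444  0.221  0.273  1.848 -1.806] F [ 0.2 -0.5  0.3]
move [0.6157 0.4684 0.4053] rows 8.733307029998688
twist -0.0040000000000000036
```

```bash
python3 -c "
from h import *
s=manip.get_state();p=s['position']
for q in([.1,-.4,.6],[.36,.0,.45],[.472,.426,.22]):
  s['position']=np.array(p);go(q,3.9,s);p=q" | grep -E "move|twist"
```

```text
move [ 0.74    0.4529 -0.2516] rows 9.033077471260553
twist 0.0
move [ 0.7939  0.5657 -0.2236] rows 10.001999800039991
twist 0.0
move [ 0.9449  0.2702 -0.1475] rows 9.93820909419801
twist 0.0
```

Call:
step_arm(moves=[0.37,0.226,-0.126,0,-1,0.37,0.226,-0.126,0,-1,0.37,0.226,-0.126,0,-1,0.37,0.226,-0.126,0,-1,0.37,0.226,-0.126,0,-1])

```text
clock: 9.25
position: [-0.0002, -0.5888, 0.6614]
ee_rot: [0.246, 0.648, 0.688, -0.214]
contact_force: [0.3, 0.6, 0.0]
width: 0.0854
```

Call:
step_arm(moves=[0.37,0.226,-0.126,0,-1,0.37,0.226,-0.126,0,-1,0.37,0.226,-0.126,0,-1,0.37,0.226,-0.126,0,-1,0.37,0.226,-0.126,0,-1])

```text
clock: 9.75
position: [0.1011, -0.396, 0.5999]
ee_rot: [0.247, 0.648, 0.688, -0.214]
contact_force: [0.8, -0.5, 0.6]
width: 0.0854
```

Call:
step_arm(moves=[0.397,0.283,-0.112,0,-1,0.397,0.283,-0.112,0,-1,0.397,0.283,-0.112,0,-1,0.397,0.283,-0.112,0,-1,0.397,0.283,-0.112,0,-1])

```text
clock: 10.25
position: [0.197, -0.2519, 0.5428]
ee_rot: [0.243, 0.65, 0.689, -0.21]
contact_force: [1.4, -0.2, -0.6]
width: 0.0853
```

```bash
python3 -c "
from h import *
go([.36,.0,.45],4.5)"
```

```text
clk 10.25 pos [ 0.197  -0.2519  0.5428] tilt z [ 0.062 -0.606 -0.793] y head 3.9 q [-0.618 -0.402  1.582 -0.477  1.502 -0.757] F [ 1.4 -0.2 -0.6]
move [ 0.4999  0.3544 -0.1379] rows 6.281189095956248
twist -0.0040000000000000036
```

Call:
step_arm(moves=[0.5,0.354,-0.138,0,-1,0.5,0.354,-0.138,0,-1,0.5,0.354,-0.138,0,-1,0.5,0.354,-0.138,0,-1,0.5,0.354,-0.138,0,-1])

```text
clock: 10.75
position: [0.3097, -0.0788, 0.478]
ee_rot: [0.242, 0.649, 0.69, -0.209]
contact_force: [0.9, -1.5, 0.5]
width: 0.0856
```

```bash
python3 -c "
from h import *
go([.472,.426,.22],4.5)"
```

```text
clk 10.75 pos [ 0.3097 -0.0788  0.478 ] tilt z [ 0.063 -0.603 -0.795] y head 4.0 q [ 0.211 -0.186  1.612 -0.66   1.751  0.04 ] F [ 0.9 -1.5  0.5]
move [ 1.1018  0.3808 -0.1787] rows 11.79411127543905
twist -0.0030000000000000027
```

Call:
step_arm(moves=[0.45,0.155,-0.073,0,-1,0.45,0.155,-0.073,0,-1,0.45,0.155,-0.073,0,-1,0.45,0.155,-0.073,0,-1,0.45,0.155,-0.073,0,-1])

```text
clock: 11.25
position: [0.376, 0.1272, 0.3708]
ee_rot: [0.241, 0.649, 0.69, -0.21]
contact_force: [0.3, 0.1, -0.4]
width: 0.0855
```

Call:
step_arm(moves=[0.45,0.155,-0.073,0,-1,0.45,0.155,-0.073,0,-1,0.45,0.155,-0.073,0,-1,0.45,0.155,-0.073,0,-1,0.45,0.155,-0.073,0,-1])

```text
clock: 11.75
position: [0.4425, 0.333, 0.2648]
ee_rot: [0.241, 0.649, 0.69, -0.21]
contact_force: [1.2, -1.0, 0.7]
width: 0.0854
```

```bash
python3 -c "
from h import *
go([.472,.426,.171],4.5)
a=get_image('wrist');cv2.imwrite('pics/w1.png',a['frame']);print(np.round(a['T_tool_cam'],3).tolist(),a['fx'],a['k1'])"
```

```text
clk 11.75 pos [0.4425 0.333  0.2648] tilt z [ 0.059 -0.603 -0.796] y head 3.9 q [ 0.81   0.475  1.321 -0.487  1.781  0.754] F [ 1.2 -1.   0.7]
move [0.259  0.0674 0.0406] rows 2.707179054657001
twist -0.0040000000000000036
[[-0.001, -0.963, -0.271, 0.069], [1.0, -0.001, -0.0, -0.001], [-0.0, -0.271, 0.963, -0.128], [0.0, 0.0, 0.0, 1.0]] 367.8838981703247 -0.06572297509954768
```

View pics/w1.png

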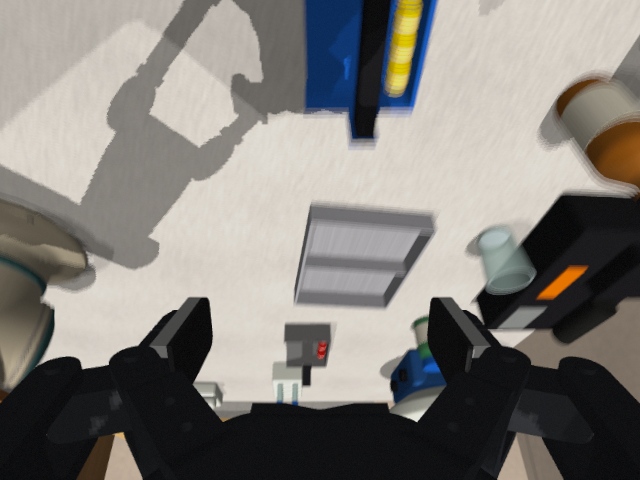

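Call:
step_arm(moves=[0.259,0.067,0.041,0,-1,0.259,0.067,0.041,0,-1,0.259,0.067,0.041,0,-1,0.259,0.067,0.041,0,-1])

```text
clock: 12.2
position: [0.4711, 0.4251, 0.1669]
ee_rot: [0.24, 0.648, 0.691, -0.213]
contact_force: [-0.3, -0.3, -0.7]
width: 0.0854
```

```bash
python3 -c "
from h import *
go([.479,.352,.077],4.5)
a=get_image('wrist');cv2.imwrite('pics/w2.png',a['frame'])"
```

```text
clk 12.2 pos [0.4711 0.4251 0.1669] tilt z [ 0.056 -0.605 -0.794] y head 4.0 q [ 0.865  0.676  1.197 -0.457  1.741  0.833] F [-0.3 -0.3 -0.7]
move [-0.0073  0.0025  0.2321] rows 2.3222871806652456
twist -0.0040000000000000036
```

View pics/w2.png

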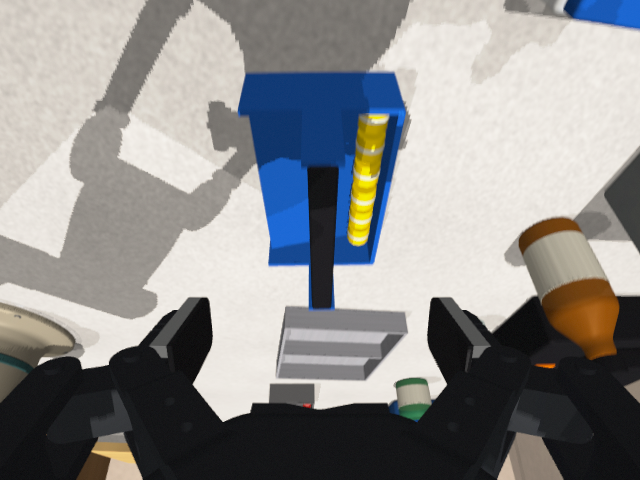

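```bash
cat >> h.py <<'E'
def wz(a,s,p,z):
    R=Ro.from_quat(np.roll(s["ee_rot"],-1)).as_matrix();T=np.array(a["T_tool_cam"])
    K=np.array([[a["fx"],0,a["cx"]],[0,a["fy"],a["cy"]],[0,0,1]])
    u=cv2.undistortPoints(np.array(p,float).reshape(-1,1,2),K,np.array([a["k1"],0,0,0.])).reshape(-1,2)
    r=np.c_[u,np.ones(len(u))]@(R@T[:3,:3]).T;C=R@T[:3,3]+s["position"]
    return C+r*((z-C[2])/r[:,2])[:,None]
E
python3 -c "
from h import *
s=manip.get_state();a=get_image('wrist');print(wz(a,s,[[308,167],[338,167],[312,305],[331,305]],.088),a['cx'])
print(wz(a,s,[[286,308],[406,313],[278,376],[367,381]],.032))
print(wz(a,s,[[270,265],[373,263]],.03))"
```

```text
[[0.46541098 0.4289693  0.088     ]
 [0.48067703 0.42973462 0.088     ]
 [0.47533949 0.27532944 0.088     ]
 [0.49141202 0.27577818 0.088     ]] 319.47404288585733
[[ 0.45086825  0.15517182  0.032     ]
 [ 0.59980845  0.14470447  0.032     ]
 [ 0.43460992 -0.12008111  0.032     ]
 [ 0.60260942 -0.1528603   0.032     ]]
[[0.43546451 0.24608588 0.03      ]
 [0.53779006 0.25352941 0.03      ]]
```

Call:
step_arm(moves=[-0.011,0.002,0.1,0,-1,-0.011,0.002,0.19,0,-1,-0.011,0.002,0.235,0,-1,-0.011,0.002,0.235,0,-1])

```text
clock: 12.7
position: [0.4785, 0.3445, 0.0827]
ee_rot: [0.241, 0.65, 0.689, -0.213]
contact_force: [-0.2, -0.2, 0.2]
width: 0.0852
```

Call:
step_arm(moves=[0,0,0,0,1,0,0,0,0,1,0,0,0,0,1,0,0,0,0,1,0,0,0,0,1], force=70)

```text
clock: 13.2
position: [0.4795, 0.349, 0.083]
ee_rot: [0.241, 0.649, 0.69, -0.21]
contact_force: [-0.6, 2.0, 2.1]
width: 0.0145
```

```bash
python3 -c "
from h import *
go([.478,.33,.20],4)
print(manip.get_state()['width'])"
```

```text
clk 13.2 pos [0.4795 0.349  0.083 ] tilt z [ 0.06  -0.604 -0.795] y head 3.9 q [ 0.789  0.67   1.442 -0.489  1.492  0.885] F [-0.6  2.   2.1]
move [-1.719e-01 -1.000e-04 -1.631e-01] rows 2.3700083835990036
twist -0.0010000000000000009
0.01453349752464645
```

Call:
step_arm(moves=[0,0,0,0,0.2,0.01,0,0.013,0,0.2,0.01,0,0.013,0,0.2,0.01,0,0.013,0,0.2])

```text
clock: 13.6
position: [0.4794, 0.348, 0.0734]
ee_rot: [0.241, 0.649, 0.69, -0.212]
contact_force: [0.3, 0.4, -0.7]
width: 0.0344
```

Call:
step_arm(moves=[0,0,0,0,1,0,0,0,0,1,0,0,0,0,1,0,0,0,0,1], force=80)

```text
clock: 14.0
position: [0.4795, 0.3482, 0.0744]
ee_rot: [0.241, 0.649, 0.69, -0.211]
contact_force: [-1.5, 0.9, 1.9]
width: 0.0147
```

Call:
step_arm(moves=[-0.06,0,-0.08,0,1,-0.06,0,-0.08,0,1,-0.06,0,-0.08,0,1])

```text
clock: 14.3
position: [0.4789, 0.3494, 0.1243]
ee_rot: [0.241, 0.65, 0.69, -0.209]
contact_force: [-0.4, -0.4, -4.1]
width: 0.0152
```

```bash
python3 -c "
from h import *
go([.478,.33,.20],4)
print(manip.get_state()['width'])
b=get_image('side');a=get_image('wrist')
A=cv2.resize(a['frame'][0:420,130:530],(380,400));B=cv2.resize(b['frame'][260:470,220:420],(400,420),interpolation=2)
c=np.zeros((420,800,3),np.uint8);c[:400,:380]=A;c[:,400:]=B;cv2.imwrite('pics/c2.png',c)"
```

```text
clk 14.3 pos [0.4789 0.3494 0.1243] tilt z [ 0.061 -0.602 -0.796] y head 3.9 q [ 0.79   0.629  1.406 -0.486  1.558  0.85 ] F [-0.4 -0.4 -4.1]
move [-0.1224 -0.0007 -0.0973] rows 1.5640727579767921
twist -0.0010000000000000009
0.01518345959222452
```

View pics/c2.png

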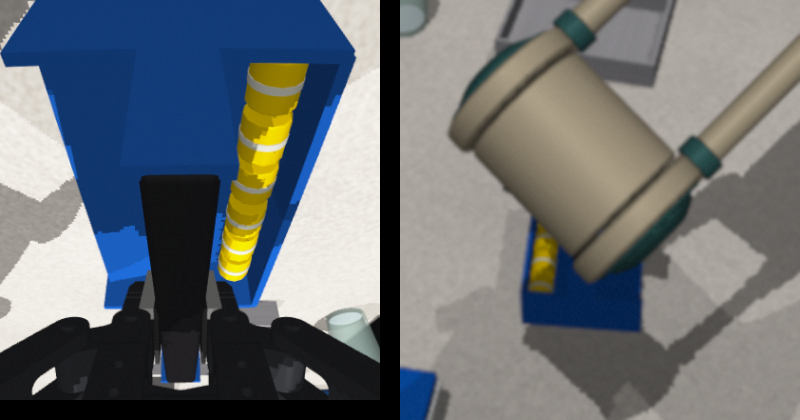

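```bash
python3 -c "
from h import *
a=cv2.imread('pics/scene0.png');b=cv2.imread('pics/side0.png')
A=cv2.resize(a[197:332,225:385],None,fx=2.5,fy=2.5,interpolation=2);B=cv2.resize(b[205:310,260:375],None,fx=3.4,fy=3.4,interpolation=2)
c=np.zeros((360,800,3),np.uint8);c[:A.shape[0],:400]=A;c[:B.shape[0],405:405+B.shape[1]]=B;cv2.imwrite('pics/c3.png',c);print(A.shape,B.shape)"
```

```text
(338, 400, 3) (357, 391, 3)
```

View pics/c3.png

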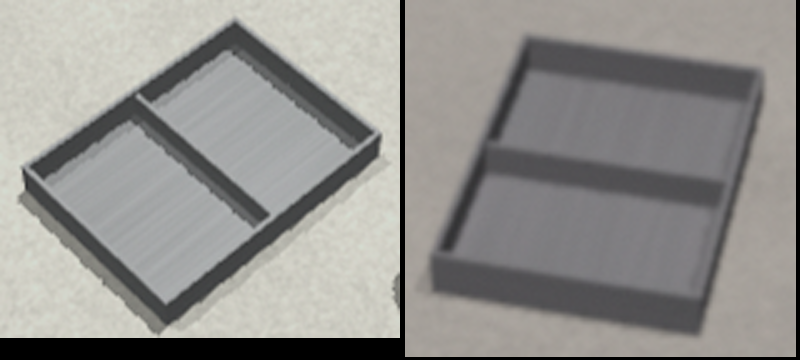

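```bash
python3 -c "
from h import *
np.set_printoptions(precision=4,suppress=True)
a=get_image('scene');b=get_image('side')
for d,c,r in((a,[[233.8,264.2],[319.4,205],[377,251.8],[292.2,319]],[[280.2,235.4],[331.8,283]]),(b,[[295.9,216.2],[365.3,226.2],[347.1,292.6],[267.9,280.3]],[[285.9,247.6],[354.1,258.8]])):
  p=onz(d,c,.032);print(p[:,:2].tolist(),p.mean(0),[np.linalg.norm(p[i]-p[i-1]) for i in range(4)],'rib',onz(d,r,.032)[:,:2])"
```

```text
[[0.4356139176255154, -0.1212971423699648], [0.45541963875350655, 0.10310101265791272], [0.6204710142290808, 0.08798560757744056], [0.602074741336641, -0.13372632437474263]] [ 0.5284 -0.016   0.032 ] [np.float64(0.16692420554219908), np.float64(0.2252705008857465), np.float64(0.1657420647184225), np.float64(0.22247382683431016)] rib [[ 0.4519 -0.0103]
 [ 0.6034 -0.0271]]
[[0.5949204150747173, -0.12572618371001698], [0.4317814771396303, -0.1128007596933247], [0.449780034540757, 0.10835459139329451], [0.6148241640304675, 0.09694462527899939]] [ 0.5228 -0.0083  0.032 ] [np.float64(0.22355860170952166), np.float64(0.16365017463051926), np.float64(0.22188654168914224), np.float64(0.16543806093443456)] rib [[ 0.5972 -0.011 ]
 [ 0.446   0.0034]]
```

```bash
cat > plan.py <<'E'
from h import *
np.set_printoptions(precision=3,suppress=True)
s=manip.get_state();R=Ro.from_quat(np.roll(s["ee_rot"],-1)).as_matrix()
R0=Ro.from_euler('z',3.8,degrees=True).as_matrix()
off=R.T@(np.array([.478,.3525,.076])-[.4795,.3482,.0744])   # bar centre in tool
S=R.T@R0                                                   # shaker axes in tool
T=Ro.from_euler('z',-4.8,degrees=True).as_matrix();tc=np.array([.5256,-.012,.004])
def shk(tcp,phi):
    Rt=R@Ro.from_rotvec([0,0,np.radians(phi)]).as_matrix();Rs=Rt@S
    return (lambda p:np.array(tcp)+Rt@off+np.array(p,float)@Rs.T),Rs
if __name__=="__main__":
  for phi in(0,30,40,45,50,55):
    f,Rs=shk([0,0,0],phi);L=f([[-.046,y,-.052] for y in(-.05,-.03,-.01,.01,.03,.05)])
    m=-Rs[:,0];mh=m*[1,1,0];mh/=np.linalg.norm(mh)
    low=f([[x,y,-.076] for x in(-.046,.05) for y in(-.082,.082)]+[[-.046,y,-.052] for y in(-.082,.082)])
    land=(L+.025*mh)
    want=tc+T@np.array([.01,0,0]); tcp=want-land.mean(0); tcp[2]=.045-low[:,2].min()
    rel=(land+tcp-tc)@T
    print(phi,"dip",np.degrees(np.arcsin(-m[2])),"side(+y up)",np.degrees(np.arcsin(Rs[2,1])),"mouth head",np.degrees(np.arctan2(m[1],m[0])),"tcp",tcp);print(" land x",rel[:,0],"y",rel[:,1],"lip z",L[:,2]+tcp[2])
E
python3 plan.py
```

```text
0 dip 1.100698351948555e-15 side(+y up) -1.0535897531352035e-14 mouth head -176.20000000000002 tcp [ 0.608 -0.012  0.119]
 land x [0.017 0.014 0.011 0.009 0.006 0.003] y [-0.049 -0.03  -0.01   0.01   0.03   0.049] lip z [0.069 0.069 0.069 0.069 0.069 0.069]
30 dip 17.58846758825656 side(+y up) 4.196914787599951 mouth head 159.10396933692314 tcp [ 0.584 -0.04   0.136]
 land x [-0.003  0.002  0.007  0.013  0.018  0.023] y [-0.048 -0.029 -0.01   0.01   0.029  0.048] lip z [0.07  0.072 0.073 0.075 0.076 0.077]
40 dip 22.807540158544313 side(+y up) 7.115539626901139 mouth head 150.0112795026581 tcp [ 0.573 -0.047  0.141]
 land x [-0.009 -0.001  0.006  0.014  0.021  0.029] y [-0.046 -0.028 -0.009  0.009  0.028  0.046] lip z [0.071 0.073 0.076 0.078 0.081 0.083]
45 dip 25.210425844129986 side(+y up) 8.824643876135516 mouth head 145.21133937062612 tcp [ 0.567 -0.05   0.143]
 land x [-0.012 -0.003  0.006  0.014  0.023  0.032] y [-0.044 -0.027 -0.009  0.009  0.027  0.044] lip z [0.071 0.074 0.077 0.081 0.084 0.087]
50 dip 27.445600142412783 side(+y up) 10.687745397336728 mouth head 140.22116814401778 tcp [ 0.56  -0.053  0.146]
 land x [-0.014 -0.004  0.005  0.015  0.024  0.034] y [-0.043 -0.026 -0.009  0.009  0.026  0.043] lip z [0.072 0.075 0.079 0.083 0.087 0.09 ]
55 dip 29.48908213057168 side(+y up) 12.695138909023184 mouth head 135.03015241687635 tcp [ 0.554 -0.055  0.148]
 land x [-0.016 -0.006  0.005  0.015  0.026  0.036] y [-0.041 -0.025 -0.008  0.008  0.025  0.041] lip z [0.072 0.077 0.081 0.085 0.09  0.094]
```

```bash
python3 -c "
from h import *
d=go([.575,-.047,.150])
for f in(.02,.06,.12,.2,.29):print(np.round(d*f,3))"
```

```text
clk 14.5 pos [0.4778 0.3482 0.1224] tilt z [ 0.057 -0.606 -0.794] y head 3.9 q [ 0.79   0.632  1.408 -0.486  1.56   0.85 ] F [-0.2  0.4 -3.3]
move [-0.6683  0.1413  0.446 ] rows 8.157676410008138
[-0.013  0.003  0.009]
[-0.04   0.008  0.027]
[-0.08   0.017  0.054]
[-0.134  0.028  0.089]
[-0.194  0.041  0.129]
```

Call:
step_arm(moves=[-0.013,0.003,0.009,0,1,-0.04,0.008,0.027,0,1,-0.08,0.017,0.054,0,1,-0.134,0.028,0.089,0,1,-0.194,0.041,0.129,0,1])

```text
clock: 15.0
position: [0.5067, 0.232, 0.1321]
ee_rot: [0.242, 0.649, 0.69, -0.211]
contact_force: [0.5, -0.6, -3.1]
width: 0.0149
```

Call:
step_arm(moves=[-0.067,0.014,0.045,0,1,-0.134,0.028,0.089,0,1,-0.2,0.042,0.134,0,1,-0.267,0.056,0.178,0,1,-0.334,0.07,0.223,0,1])

```text
clock: 15.5
position: [0.5542, 0.0334, 0.1459]
ee_rot: [0.241, 0.649, 0.689, -0.212]
contact_force: [1.0, -0.0, -2.6]
width: 0.015
```

Call:
step_arm(moves=[-0.053,0.011,0.036,0,1,-0.093,0.02,0.062,0,1,-0.12,0.025,0.08,0,1,-0.134,0.028,0.09,0,1,-0.14,0.029,0.094,0,1])

```text
clock: 16.0
position: [0.5745, -0.0473, 0.151]
ee_rot: [0.241, 0.65, 0.689, -0.211]
contact_force: [1.0, 0.7, -2.1]
width: 0.015
```

```bash
python3 -c "
from h import *
go([.575,-.047,.147]);a=get_image('wrist');b=get_image('scene')
A=cv2.resize(a['frame'][0:420,130:530],(380,400));B=cv2.resize(b['frame'][130:340,200:410],(400,400),interpolation=2)
c=np.zeros((400,800,3),np.uint8);c[:400,:380]=A;c[:,400:]=B;cv2.imwrite('pics/c4.png',c)"
```

```text
clk 16.0 pos [ 0.5745 -0.0473  0.151 ] tilt z [ 0.058 -0.604 -0.795] y head 3.8 q [ 0.168  0.419  1.736 -0.722  1.158  0.468] F [ 1.   0.7 -2.1]
move [0.0054 0.0008 0.006 ] rows 0.08130690545253222
```

View pics/c4.png

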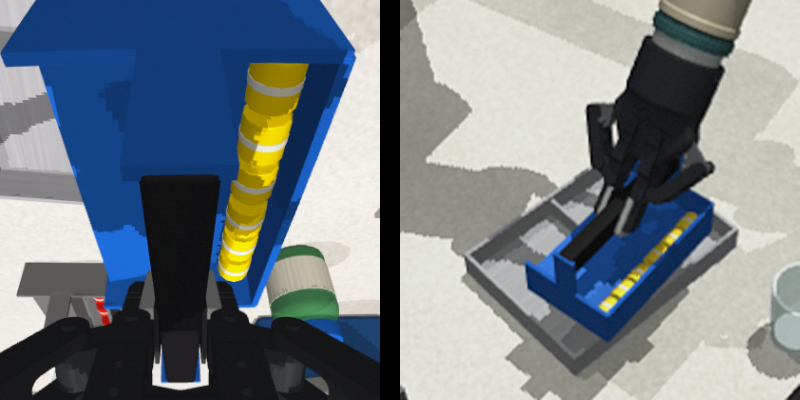

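Call:
step_arm(moves=[0,0,0,0.04,1,0,0,0,0.085,1,0,0,0,0.13,1,0,0,0,0.17,1,0,0,0,0.21,1])

```text
clock: 16.6
position: [0.5749, -0.045, 0.1508]
ee_rot: [0.297, 0.838, 0.441, -0.12]
contact_force: [0.1, 0.1, -3.6]
width: 0.0147
```

Call:
step_arm(moves=[0,0,0,0.01,1,0,0,0,0.02,1,0,0,0,0.03,1,0,0,0,0.04,1,0,0,0,0.04,1])

```text
clock: 17.1
position: [0.575, -0.0452, 0.1511]
ee_rot: [0.304, 0.863, 0.39, -0.102]
contact_force: [0.0, -1.2, -3.3]
width: 0.0151
```

```bash
python3 -c "
from h import *
go([.575,-.047,.147]);a=get_image('wrist');b=get_image('scene')
A=cv2.resize(a['frame'][0:420,130:530],(380,400));B=cv2.resize(b['frame'][150:340,210:400],(400,400),interpolation=2)
c=np.zeros((400,800,3),np.uint8);c[:400,:380]=A;c[:,400:]=B;cv2.imwrite('pics/c5.png',c)"
```

```text
clk 17.1 pos [ 0.575  -0.0452  0.1511] tilt z [ 0.06  -0.604 -0.795] y head -34.9 q [ 0.172  0.419  1.736 -0.722  1.158  1.253] F [ 0.  -1.2 -3.3]
move [ 0.0012 -0.0018  0.0086] rows 0.08841773161969457
```

View pics/c5.png

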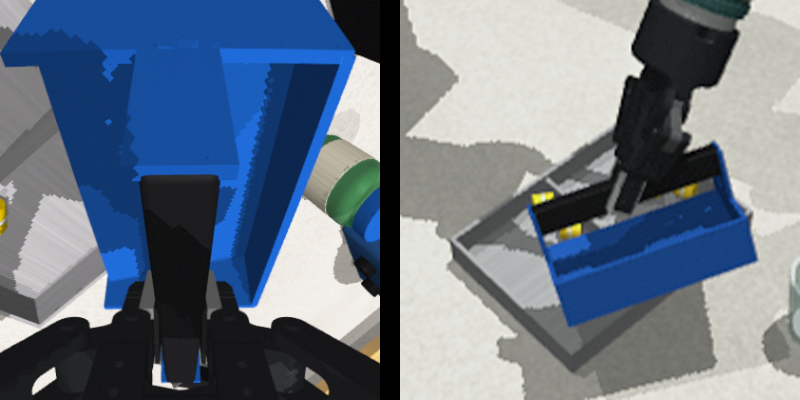

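Call:
step_arm(moves=[0,0,0,0.04,1,0,0.03,0,0.04,1,0,-0.03,0,0.04,1,0,0.03,0,0.04,1,0,0,0,0.04,1])

```text
clock: 17.7
position: [0.5803, -0.0482, 0.1541]
ee_rot: [0.312, 0.886, 0.335, -0.08]
contact_force: [1.9, -0.2, -1.3]
width: 0.0151
```

Call:
step_arm(moves=[0,0,-0.05,-0.06,1,0,0,-0.1,-0.11,1,0,0,-0.15,-0.16,1,0,0,-0.2,-0.21,1,0,0,-0.25,-0.26,1])

```text
clock: 18.2
position: [0.5683, 0.0295, 0.252]
ee_rot: [0.257, 0.7, 0.638, -0.191]
contact_force: [0.6, -0.4, -2.4]
width: 0.0149
```

```bash
python3 -c "
from h import *
go([.5,.235,.15],3.8);a=get_image('wrist');b=get_image('scene')
A=cv2.resize(a['frame'][0:420,130:530],(380,400));B=cv2.resize(b['frame'][190:330,230:390],(400,350),interpolation=2)
c=np.zeros((400,800,3),np.uint8);c[:400,:380]=A;c[:350,400:]=B;cv2.imwrite('pics/c6.png',c)"
```

```text
clk 18.2 pos [0.5683 0.0295 0.252 ] tilt z [ 0.06  -0.604 -0.794] y head -3.0 q [ 0.299  0.352  1.559 -0.646  1.419  0.554] F [ 0.6 -0.4 -2.4]
move [ 0.4331 -0.1807 -0.0946] rows 4.7875789489475515
twist -0.04799999999999993
```

View pics/c6.png

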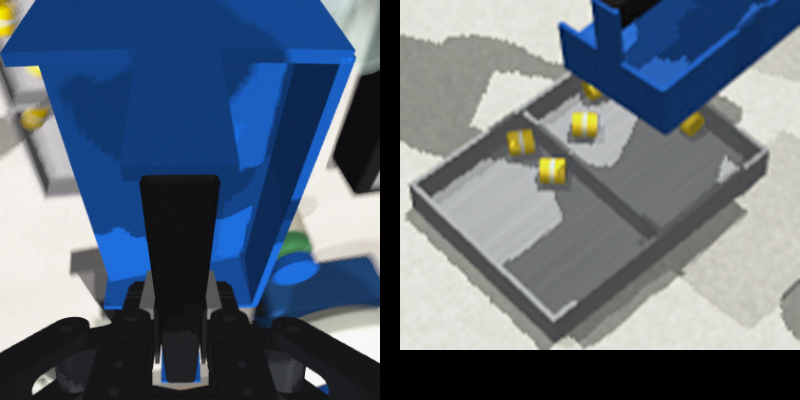

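Call:
step_arm(moves=[0.433,-0.181,-0.095,-0.048,1,0.433,-0.181,-0.095,-0.048,1,0.433,-0.181,-0.095,-0.048,1,0.433,-0.181,-0.095,-0.048,1,0.433,-0.181,-0.095,-0.048,1])

```text
clock: 18.8
position: [0.5007, 0.2368, 0.1464]
ee_rot: [0.242, 0.653, 0.687, -0.21]
contact_force: [0.6, 0.0, -2.4]
width: 0.015
```

Call:
step_arm(moves=[0,0,0,0,1,0,0,0,0,1,0,0,0,0,1])

```text
clock: 19.1
position: [0.5019, 0.2341, 0.1488]
ee_rot: [0.243, 0.653, 0.686, -0.21]
contact_force: [-0.5, -0.7, -2.1]
width: 0.0149
```

```bash
python3 -c "
from h import *
go([.5,.235,.0775],3.8)"
```

```text
clk 19.1 pos [0.5019 0.2341 0.1488] tilt z [ 0.059 -0.605 -0.794] y head 3.4 q [ 0.642  0.52   1.555 -0.551  1.463  0.766] F [-0.5 -0.7 -2.1]
move [ 0.0881 -0.0078  0.1119] rows 1.4260485402799588
twist -0.0030000000000000027
```

Call:
step_arm(moves=[0.04,0,0.05,-0.003,1,0.07,0,0.09,-0.003,1,0.082,-0.004,0.104,-0.003,1,0.085,-0.004,0.108,-0.003,1,0.085,-0.004,0.108,-0.003,1])

```text
clock: 19.6
position: [0.5017, 0.2357, 0.0806]
ee_rot: [0.242, 0.65, 0.689, -0.211]
contact_force: [-0.4, 0.4, -2.9]
width: 0.0153
```

Call:
step_arm(moves=[0.002,0,0.003,0,1,0.004,0,0.005,0,1,0.004,0,0.005,0,1])

```text
clock: 19.9
position: [0.5013, 0.2365, 0.0771]
ee_rot: [0.242, 0.65, 0.689, -0.21]
contact_force: [0.2, 0.3, -3.1]
width: 0.0148
```

```bash
python3 -c "
from h import *
go([.5,.235,.0755],3.8)"
```

```text
clk 19.9 pos [0.5013 0.2365 0.0771] tilt z [ 0.06  -0.604 -0.795] y head 3.9 q [ 0.645  0.596  1.622 -0.562  1.341  0.835] F [ 0.2  0.3 -3.1]
move [-0.0004 -0.0029  0.0041] rows 0.050079442778818345
twist 0.0
```

Not yet in contact (weight still −3 N); lower in small steps.

Call:
step_arm(moves=[0.001,0,0.002,0,1,0.002,0,0.003,0,1,0.002,0,0.003,0,1])

```text
clock: 20.2
position: [0.5011, 0.2362, 0.0747]
ee_rot: [0.242, 0.649, 0.689, -0.211]
contact_force: [-0.4, -0.2, -2.8]
width: 0.0144
```

Call:
step_arm(moves=[0.001,0,0.002,0,1,0.001,0,0.002,0,1,0.001,0,0.002,0,1])

```text
clock: 20.5
position: [0.5013, 0.2361, 0.0744]
ee_rot: [0.242, 0.65, 0.689, -0.211]
contact_force: [-0.6, 3.2, 5.0]
width: 0.0152
```

```bash
python3 -c "
from h import *
go([.5,.235,.0755],3.8)
b=get_image('side');f=b['frame'];h=cv2.cvtColor(f,cv2.COLOR_BGR2HSV)
for n in('scene','side'):
  d=get_image(n);h=cv2.cvtColor(d['frame'],cv2.COLOR_BGR2HSV)
  m=((h[...,0]>18)&(h[...,0]<35)&(h[...,1]>140)&(h[...,2]>90)).astype(np.uint8);m=cv2.morphologyEx(m,3,np.ones((5,5),np.uint8))
  k,_,st,c=cv2.connectedComponentsWithStats(m)
  for i in range(1,k):
    p=onz(d,[c[i]],.014)[0]
    if st[i,4]>8 and abs(p[0]-.525)<.15 and -.2<p[1]<.35: print(n,st[i,4],np.round(c[i]),np.round(p,3))
"
```

```text
clk 20.5 pos [0.5013 0.2361 0.0744] tilt z [ 0.06  -0.604 -0.794] y head 3.9 q [ 0.645  0.6    1.624 -0.563  1.337  0.838] F [-0.6  3.2  5. ]
move [-0.003  -0.0028 -0.0005] rows 0.04156331518432002
twist 0.0
scene 196 [315. 222.] [0.47  0.074 0.014]
scene 105 [345. 237.] [0.541 0.085 0.014]
scene 87 [303. 239.] [0.483 0.025 0.014]
scene 99 [278. 246.] [ 0.457 -0.023  0.014]
scene 101 [291. 257.] [ 0.495 -0.027  0.014]
side 31 [333. 252.] [ 0.495 -0.034  0.014]
side 24 [351. 254.] [ 0.456 -0.032  0.014]
side 83 [336. 270.] [0.483 0.025 0.014]
side 89 [342. 283.] [0.464 0.064 0.014]
```

Call:
step_arm(moves=[0,0,0,0,0.5,0,0,0,0,0,0,0,0,0,-0.4,0,0,0,0,-0.6,0,0,0,0,-0.6], force=20)

```text
clock: 21.15
position: [0.5011, 0.2358, 0.0735]
ee_rot: [0.242, 0.65, 0.689, -0.211]
contact_force: [0.2, -0.5, 0.3]
width: 0.0684
```

Call:
step_arm(moves=[0,0,-0.04,0,-0.6,0,0,-0.1,0,-0.6,0,0,-0.2,0,-0.6,0,0,-0.3,0,-0.6,0,0,-0.4,0,-0.6])

```text
clock: 21.65
position: [0.489, 0.3576, 0.2341]
ee_rot: [0.242, 0.65, 0.689, -0.211]
contact_force: [1.5, 1.0, -0.2]
width: 0.0685
```

Call:
step_arm(moves=[0,0,-0.1,0,-0.6,0,0,-0.2,0,-0.6,0,0,-0.2,0,-0.6,0,0,-0.2,0,-0.6])

```text
clock: 22.05
position: [0.4833, 0.4181, 0.3123]
ee_rot: [0.242, 0.649, 0.69, -0.21]
contact_force: [0.2, 0.1, -1.5]
width: 0.0687
```

```bash
python3 -c "
from h import *
go([.5,.235,.0755],3.8)
a=get_image('scene');b=get_image('side')
A=cv2.resize(a['frame'][130:330,220:420],(400,400),interpolation=2);B=cv2.resize(b['frame'][210:410,240:440],(400,400),interpolation=2)
cv2.imwrite('pics/c7.png',np.hstack([A,B]))"
```

```text
clk 22.05 pos [0.4833 0.4181 0.3123] tilt z [ 0.061 -0.603 -0.795] y head 3.9 q [ 0.849  0.603  0.977 -0.508  1.988  0.681] F [ 0.2  0.1 -1.5]
move [-0.0054 -0.0034  0.5996] rows 5.9963704991461055
twist 0.001000000000000112
```

View pics/c7.png

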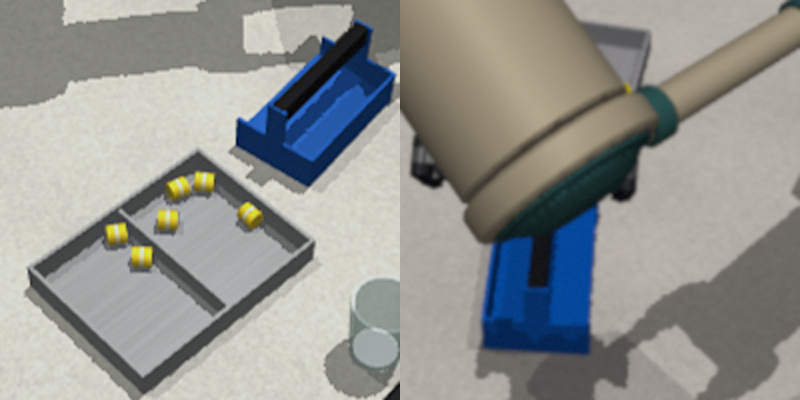

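The picture shows four caps in the left half of the tray and two in the right. The empty shaker stands upright beside the tray, and the gripper is clear of it. I'm handing the job in.

```bash
python3 -c "
from rig import job
print(job.sign_off())"
```

```text
the job is handed in; nothing more can be done
None
```

The job is done and handed in at about 22 s of the 51 s. All six yellow caps are in the tray, and the empty blue shaker stands upright on the bench to the left of the tray, released.

- **Method:** The moves only shift the tool and turn it about its own axis. I therefore pushed the arm past its outer reach until the hand leaned about 38°, then gripped the bar with that lean along it. Turning the tool about 45° over the tray dipped the mouth about 25°. After a further turn and a brief shake, turning back made the shaker level again for placing.
- **Last checks:** The final scene picture shows four caps in the left half and two in the right, which is within the two-to-four limit. The shaker stands level and empty, and the gripper was well clear of it with only about 1 N of residual force reading.
- **Disagreements:**
  - The side camera's view of the tray was blocked by the arm in the final picture. Just before release it had found both right-half caps but only two of the four left-half ones.
  - The wrist force briefly read about 68 N when the elbow reached its end stop in free air, under the 120 N limit.
  - The two cameras put the tray centre about 1 cm apart, so I used the average.
  - I had to grip the bar twice: the first grip was about 9 mm too high, so I opened, lowered and gripped again before lifting.

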